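# Roll the little keg up onto its stillage

## Robot

A 6-joint arm with a two-finger parallel gripper is mounted at the origin on the work surface. World frame = base frame: x ahead of the robot, y to its left, z up, the work surface at z = 0. Lengths are in mm, angles in rad, forces in N, time in s.
With the tool pointing down it reaches from about 300 to 775 mm from the base axis. Payload 14.6 kg.
Tool frame: the origin (TCP) lies between the finger pads; the fingertips stand 22 mm ahead of it and the grasp point (between the pads) lies 3 mm ahead of it (manip.tcp_to_tips is the distance from the TCP to the fingertips, in mm); y points along the fingers, z is the direction in which the jaws open and shut, and the axes are right-handed (so a half turn about y gives the same grasp; the last joint's range is limited). The gripper opens to 94 mm and grips with 3 to 60 N. Pads are 16 mm wide; open, the fingers measure 119 mm over their backs; the gripper's body (75 mm by 177 mm) begins 78 mm behind the grasp point.
Start: joints at [1.102, 0.3, 1.521, -0, 1.321, -0.067], TCP at [215.088, 506.188, 227.446] pointing down, gripper open.
Joint ranges: [-3.03, 3.03], [-0.79, 2.21], [0.23, 2.52], [-1.04, 4.18], [0, 3.07], [-2.55, 2.55]. Speed limits (rad/s): [2.22, 2.22, 2.57, 3.14, 3.14, 3.14].

## Interface

Orientations are given as [roll, pitch, yaw] about the fixed x, y, z axes, in that order (R = Rz(yaw) Ry(pitch) Rx(roll)).
In Python, from cell import manip gives the robot as it stands.
- The arm moves only by the shell command python3 -m jog 'ROWS' [OPENING] [FORCE]. ROWS is JSON, one flat list of numbers, 6 for each row, row after row: the shift along the tool's x, y, z in mm, then the turn, a rotation vector about the tool's x, y, z in degrees. A call has 1 to 10 rows; each row is the pose to reach, as a shift and turn from the pose commanded when the call began, along the tool's axes at that moment; what a row does not reach only later rows make up. A row lasts 1/12 s, in which the tool goes at most 41.7 mm and 7.16 degrees, less where a joint would pass 70% of its speed; a pose out of reach is approached as far as the arm can. A call with a gripper value outside its range is refused whole. OPENING is the finger opening in mm, from 0 to 94, set as the call begins (- or left out, the last holds). The fingers move at their own pace and stop on an object; FORCE is the grip in N (left out, the last holds). Time passes only in rows, so rows that repeat a pose let the fingers close. It gives the time, the measured TCP pose, the force and the opening at its end, in the units of the state.
- manip.read_state(): the state, without advancing time (a new reading comes with each control period).
- manip.camera(name): name is "scene" or "top" or "wrist"; returns a dict with "img" (400x640x3 uint8, red, green, blue), "intrinsics" (3x3 intrinsics, pixels), "origin" and "orientation" of the camera in the world. Camera axes: x right, y down, z forward; pixel columns grow to the right and rows downward; lengths in mm; the calibration is good to about 2 mm. A picture is of the moment at which its call begins. There is no depth.
- manip.sign_off(): hands the job in, once; it reports no verdict.
Trained networks look in a picture, given as the dict that the camera call returned (one of the last four; its "shot" number tells which), for a name from the list of things; names that differ only in an ending like _2 or _b are one class to them, and where a whole thing is asked for, a point or a joint stands for the part that bears it (a point fixed in the world has none). Each returns a list of dicts, best first, with "score" (0 to 1); they miss things now and then, are a little off and sometimes report something else, mostly with a low value. They report only what shows in the picture. A call takes as long as a camera call. They do not tell look-alikes from the thing itself.
- manip.masks_of(thing, picture): "pixels" (400x640 bool, what is visible of it) and "xy" ([column, row] in pixels, amid what is visible of it).
- manip.tip_of(thing, picture): "xy" ([column, row] in pixels: a listed point, or the origin of a listed thing).
The state is a dict: "clock": time; "joints": joint angles; "qd": joint speeds; "effort": joint torques, N m; "eef_pos": TCP position; "eef_rot": TCP orientation; "wrist_force": force on the tool from outside, world axes, zero at the start; "moment": the same for the moment, N m; "finger_gap": finger opening in mm.
Only numpy, scipy, OpenCV 4.12 (cv2) and the standard library are available. Lean on these libraries where they do the work, as an engineer would, in place of code of your own. Each camera call takes 0.05 s, during which the arm holds its last target.

## Task

Roll the small steel keg that lies on the counter up the two ramp rails of the black stillage, under its carrying hoop and over the crest, so that it lies at rest in the seat, square and centred on both rails. It is too thick to grip: push it from behind, never let it run away or drop off the rails, do not lift it, and leave the other bar things where they stand.

Things in the scene. Friction and masses are not known exactly. Their poses are not given: they have to be found in the camera images.
- keg: Plain steel keg lying on the counter: a cylinder 110 mm in diameter, 150 mm long, with a flat black cap (44 mm wide, 6 mm proud, look only) on one end; 0.4 to 0.85 kg, rolls freely. Origin at its centre; its own y is the keg's axis, x and z turn as it rolls. Starts with its centre 60 to 100 mm before the ramp's foot, square to it within 0.22 rad, centred within 12 mm.
- stillage: Black steel stillage fixed to the counter, in a new place and heading each time. Origin on the counter plane below the crest, midway between its rails; x points uphill along the ramp, y along the seated keg's axis, z up. Two parallel flat rails, each 20 mm wide, centre lines at y -50 and +50 mm, open between, form ramp, seat and end stop.
- foot (a point): Foot of the ramp, midway between the rails: 200 mm before the crest, level with the counter. From here the rails rise straight (14.6 degrees) to the crest. Axes as the stillage's.
- crest (a point): Crest of the rails (their top surface), midway between them: 52 mm above the counter. Past it the rails fall at 10 degrees for 49 mm to a height of 43 mm, then rise at 40 degrees as an end stop to x 84, z 72 mm (from the stillage's origin), with a drop behind. A keg whose centre is 10 mm past the crest falls into the seat by itself; pushed on with some 3.5 to 7 N it climbs over the stop.
- hoop (a point): Middle of the carrying hoop's bar, 30 mm before the crest and 192 mm above the counter: a round bar 12 mm thick along y, spanning y -150 to +150 mm, its legs running down at both ends to the crest's x. The rolling keg passes 24 mm under it; an upright gripper close behind the keg does not pass, one leaning forward 20 to 40 degrees does.
- seat (a point): Point of the stillage where the keg's centre lies when it is seated: 37 mm uphill of the crest, midway between the rails, 101 mm above the counter. Axes as the stillage's.
- jigger: Bystander: steel jigger, 48 mm wide, 78 mm tall, near the ramp on the robot's side. Origin at the centre of its underside.
- tin: Bystander: standing aluminium can, 66 mm wide, 90 mm tall, near the ramp on the robot's side. Origin at the centre of its underside.
- tumbler: Bystander: glass, 76 mm wide, 85 mm tall, on the ramp's far side. Origin at the centre of its underside.
- rum: Bystander: amber bottle, 76 mm wide, 210 mm tall, on the stillage's far side. Origin at the centre of its underside.
- bitters: Bystander: small green bottle, 48 mm wide, 130 mm tall, beyond the stillage's seat. Origin at the centre of its underside.
- shaker: Bystander: steel shaker cup, 88 mm wide, 150 mm tall, to the left. Origin at the centre of its underside.
- spoon: Bystander: bar spoon 220 mm long lying flat, to the left. Origin at its middle underneath.
Things that resemble listed ones, but are neither listed nor needed, are in the scene too. What is shaped like the keg but blue or purple is not meant.

How it is judged:
By the outcome, as a careful person would: the job done as asked, in the order asked, and still so for the second after the job is handed in, with the robot touching nothing.
It also fails if it takes over 58 s, if anything falls off the work surface, if the arm or the gripper's body presses on something with over 40 N, if the wrist force passes 120 N, or if a joint passes its speed limit or range.

## Working session

There is one attempt and no reset: what is moved stays moved. The work goes in short steps, Python scripts to look and compute and a shell command to move; the robot and the scene stay as the last step left them, time stands still between calls to the robot, and variables do not carry over. Pictures are saved under pics/ and viewed, and the job is handed in when it is done.

```bash
mkdir -p pics; ls
cat > h.py <<'E'
import numpy as np, cv2
from cell import manip
from scipy.spatial.transform import Rotation as R
def save(p,n): cv2.imwrite(f'pics/{n}.png',p['img'][:,:,::-1])
def rot(o):
    o=np.array(o,float)
    return o if o.shape==(3,3) else R.from_euler('xyz',o).as_matrix()
def ray(p,xy):
    K=np.array(p['intrinsics']);d=np.linalg.inv(K)@np.array([xy[0],xy[1],1.])
    return np.array(p['origin'],float),rot(p['orientation'])@d
def at_z(p,xy,z):
    o,d=ray(p,xy);return o+d*(z-o[2])/d[2]
def proj(p,X):
    c=rot(p['orientation']).T@(np.array(X,float)-np.array(p['origin'],float));q=np.array(p['intrinsics'])@c
    return q[:2]/q[2]
E
python3 - <<'E'
from h import *
for n in ['scene','top']:
    p=manip.camera(n);save(p,n+'0');print(n,p['origin'],p['orientation'],p['intrinsics'])
    for t in ['keg','stillage','foot','crest','hoop','seat']:
        print(t,[(np.round(d['xy']),round(d['score'],2)) for d in manip.tip_of(t,p)][:4])
print(manip.read_state())
E
```

```text
pics
scene [ 1.27189325e+03 -1.09014503e-01  1.05442181e+03] [-2.48211905 -0.00775855  1.46442516] [[442.46716152   0.         320.5650086 ]
 [  0.         442.46716152 194.66439538]
 [  0.           0.           1.        ]]
keg [(array([231., 216.]), 0.94), (array([209., 161.]), 0.91), (array([161., 283.]), 0.85)]
stillage []
foot [(array([262., 223.]), 0.69)]
crest [(array([332., 206.]), 0.93)]
hoop [(array([328., 171.]), 0.96), (array([314., 168.]), 0.42)]
seat [(array([345., 192.]), 0.68)]
top [ 507.38236602   86.53951096 1252.40019053] [-3.09499043 -0.01078005 -1.5543189 ] [[387.22784364   0.         318.88034753]
 [  0.         387.22784364 199.90729764]
 [  0.           0.           1.        ]]
keg [(array([397., 204.]), 0.98), (array([414., 275.]), 0.8), (array([449., 147.]), 0.62)]
stillage [(array([302., 208.]), 0.84)]
foot [(array([361., 206.]), 0.66)]
crest [(array([300., 212.]), 0.76)]
hoop [(array([314., 206.]), 0.66), (array([363., 205.]), 0.65)]
seat [(array([289., 207.]), 0.67)]
{'clock': 0.7, 'joints': array([ 1.10238916e+00,  2.99895429e-01,  1.52103660e+00, -2.80143020e-05,
        1.32068204e+00, -6.65894532e-02]), 'qd': array([-0.00197475, -0.00129326,  0.00054488, -0.00028169, -0.0008207 ,
        0.00108087]), 'effort': array([-5.58272063e-05, -5.31584930e+01, -3.52861226e+01,  7.07499334e-02,
        2.13353313e-02, -2.36545895e-05]), 'eef_pos': array([215.0949954 , 506.17378543, 227.4325929 ]), 'eef_rot': array([-1.57081949e+00, -2.56577733e-05, -4.01810781e-01]), 'wrist_force': array([ 0.14880702, -0.18605914,  1.19422767]), 'moment': array([-0.02268371, -0.02468063,  0.04205428]), 'finger_gap': 94.15497301881301}
```

View pics/scene0.png

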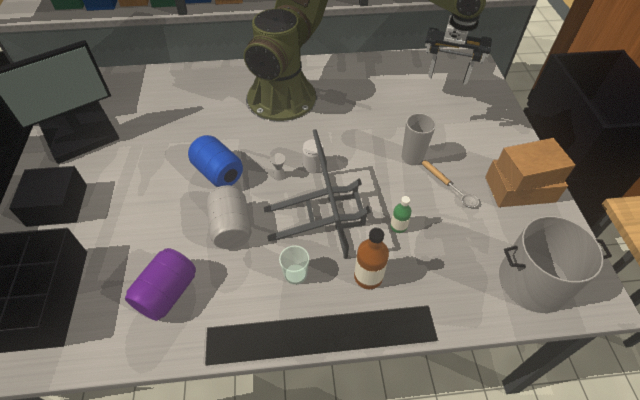

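View pics/top0.png

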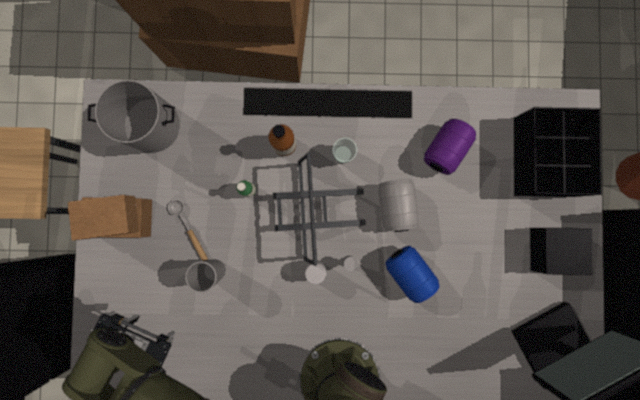

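Run:
```python
import cv2
a=cv2.imread('pics/scene0.png')[120:320,120:420];cv2.imwrite('pics/c0.png',cv2.resize(a,(800,533),interpolation=cv2.INTER_CUBIC))
```

```text
(no output)
```

View pics/c0.png

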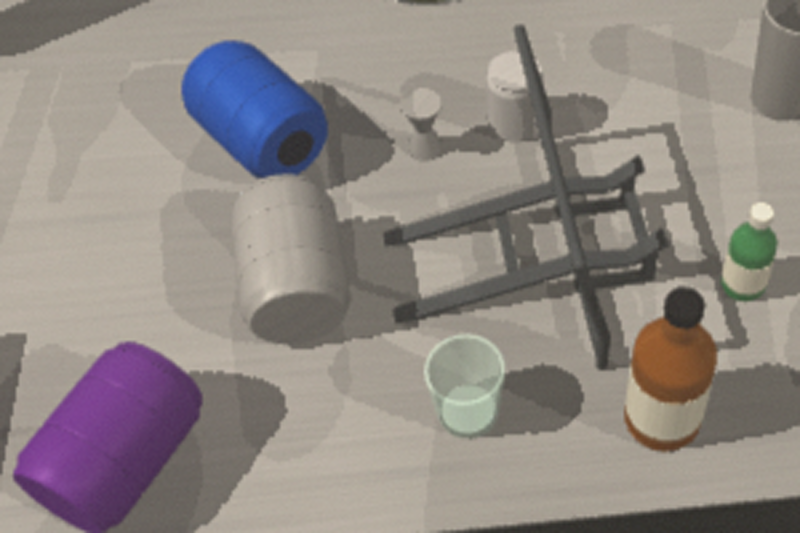

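```bash
cat > fit.py <<'E'
from h import *
from scipy.optimize import minimize
def hull(p,P,im):
    q=np.array([proj(p,x) for x in P]);cv2.fillConvexPoly(im,np.round(cv2.convexHull((q*16).astype(np.float32))).astype(np.int32),1,shift=4)
def kegpts(x,y,z,yaw,tilt=0):
    ax=np.array([-np.sin(yaw)*np.cos(tilt),np.cos(yaw)*np.cos(tilt),np.sin(tilt)]);u=np.array([np.cos(yaw),np.sin(yaw),0]);w=np.cross(u,ax)
    t=np.linspace(0,2*np.pi,40,endpoint=False)
    return [np.array([x,y,z])+s*75*ax+55*(np.cos(a)*u+np.sin(a)*w) for s in(-1,1) for a in t]
def stl(p,s):
    x,y,yw=s;c,si=np.cos(yw),np.sin(yw)
    W=lambda a,b,z:[x+c*a-si*b,y+si*a+c*b,z]
    im=np.zeros((400,640),np.uint8)
    prof=[(-200,0),(0,52),(48,43),(84,72)]
    for b in(-50,50):
        for (a0,z0),(a1,z1) in zip(prof,prof[1:]):
            hull(p,[W(a,b+d,max(z-dz,0)) for a,z in((a0,z0),(a1,z1)) for d in(-10,10) for dz in (0,8)],im)
    hull(p,[W(-30+d,b,192+e) for b in(-150,150) for d in(-6,6) for e in (-6,6)],im)
    for b in(-150,150):
        hull(p,[W(a+d,b+e,z) for a,z in ((-30,192),(0,0)) for d in(-6,6) for e in(-6,6)],im)
    return im
def iou(a,b): return (a&b).sum()/max(1,(a|b).sum())
def fit(f,x0,ms,steps):
    best=minimize(lambda v:-sum(iou(f(p,v*steps).astype(bool),m) for p,m in ms),np.array(x0)/steps,method='Nelder-Mead',options=dict(initial_simplex=[np.array(x0)/steps]+[np.array(x0)/steps+np.eye(len(x0))[i] for i in range(len(x0))],xatol=.01,fatol=1e-4))
    return best.x*steps,best.fun
def fkeg(z):
    def f(p,v):
        im=np.zeros((400,640),np.uint8);hull(p,kegpts(v[0],v[1],z,v[2]),im);return im
    return f
E
cat > run1.py <<'E'
from fit import *
ps=[manip.camera('scene'),manip.camera('top')]
t={}
for n,z in [('foot',0),('crest',52),('hoop',192),('seat',101)]:
    for p in ps:
        d=manip.tip_of(n,p)
        if d: print(n,np.round(at_z(p,d[0]['xy'],z)[:2]),round(d[0]['score'],2))
for i,p in enumerate(ps):
    d=manip.masks_of('keg',p);print([(np.round(k['xy']),round(k['score'],2),k['pixels'].sum()) for k in d])
for n,h in [('jigger',0),('tin',0),('tumbler',0),('rum',0),('bitters',0)]:
    d=manip.tip_of(n,ps[0]); print(n,[(np.round(at_z(ps[0],k['xy'],h)[:2]),round(k['score'],2)) for k in d][:2])
import pickle
ks=[];ss=[]
tgt=[(231,216),(397,204)]
for p,g in zip(ps,tgt):
    d=manip.masks_of('keg',p);ks.append((p,min(d,key=lambda k:np.hypot(*(np.array(k['xy'])-g)))['pixels']))
    d=manip.masks_of('stillage',p); print('st',[(k['score'],k['pixels'].sum()) for k in d]); 
    if d: ss.append((p,d[0]['pixels']))
pickle.dump((ps,ks,ss),open('d.pkl','wb'))
E
python3 run1.py
```

```text
foot [555. -82.] 0.93
foot [547. -62.] 0.92
crest [539. 116.] 0.57
crest [538. 125.] 0.59
hoop [525. 102.] 0.68
hoop [543.  92.] 0.97
seat [526. 152.] 0.68
seat [533. 163.] 0.78
[(array([212., 160.]), 0.91, np.int64(1904)), (array([161., 284.]), 0.6, np.int64(3099)), (array([228., 219.]), 0.56, np.int64(2349)), (array([328., 208.]), 0.41, np.int64(2562)), (array([280., 166.]), 0.29, np.int64(291))]
[(array([449., 147.]), 0.9, np.int64(1914)), (array([400., 204.]), 0.75, np.int64(1773)), (array([308., 209.]), 0.67, np.int64(2237)), (array([413., 275.]), 0.58, np.int64(1908))]
jigger [(array([370., -14.]), 0.77), (array([364.,  79.]), 0.3)]
tin [(array([334.,  85.]), 0.74), (array([593., 305.]), 0.49)]
tumbler [(array([716.,   1.]), 0.8)]
rum [(array([754., 190.]), 0.62)]
bitters [(array([594., 303.]), 0.61)]
st [(0.74, np.int64(2481))]
st [(0.6, np.int64(1992))]
```

```bash
cat > run2.py <<'E'
from fit import *
import pickle
ps,ks,ss=pickle.load(open('d.pkl','rb'))
steps=np.array([10,10,.1])
print('both')
for sub in (ss,ss[:1],ss[1:]): print('st',fit(stl,[540,122,1.66],sub,steps))
for sub in (ks,ks[:1],ks[1:]): print('keg',fit(fkeg(55),[558,-150,1.6],sub,steps))
s,_=fit(stl,[540,122,1.66],ss,steps);k,_=fit(fkeg(55),[558,-150,1.6],ks,steps)
np.save('s.npy',s)
for i,p in enumerate(ps):
    im=p['img'][:,:,::-1].copy()
    for m,c in ((stl(p,s),(0,0,255)),(fkeg(55)(p,k),(0,255,0)),(ss[i][1].astype(np.uint8),(255,0,0)),(ks[i][1].astype(np.uint8),(255,0,0))):
        cs,_=cv2.findContours(m,cv2.RETR_LIST,cv2.CHAIN_APPROX_NONE);cv2.drawContours(im,cs,-1,c,1)
    a=im[120:320,120:420] if i==0 else im[110:310,220:520]
    cv2.imwrite(f'pics/fit{i}.png',cv2.resize(a,(800,533),interpolation=cv2.INTER_NEAREST))
c,sn=np.cos(s[2]),np.sin(s[2]);d=k[:2]-s[:2]
print('keg in stillage',c*d[0]+sn*d[1],-sn*d[0]+c*d[1],k[2]-s[2])
E
python3 run2.py
```

```text
both
st (array([532.21827806, 127.70953148,   1.64697682]), np.float64(-1.364825581395349))
st (array([531.44093312, 127.45448541,   1.65522422]), np.float64(-0.7321620652563643))
st (array([533.50165296, 127.80110365,   1.64201005]), np.float64(-0.638401956787607))
keg (array([ 551.50514973, -171.21715318,    1.69870496]), np.float64(-1.8156285686293407))
keg (array([ 545.20385464, -172.26334948,    1.69592742]), np.float64(-0.8924772036474165))
keg (array([ 552.3277346 , -170.47159508,    1.76333065]), np.float64(-0.925984251968504))
keg in stillage -299.52756105443507 3.5194298088095053 0.05172813462476866
```

View pics/fit0.png

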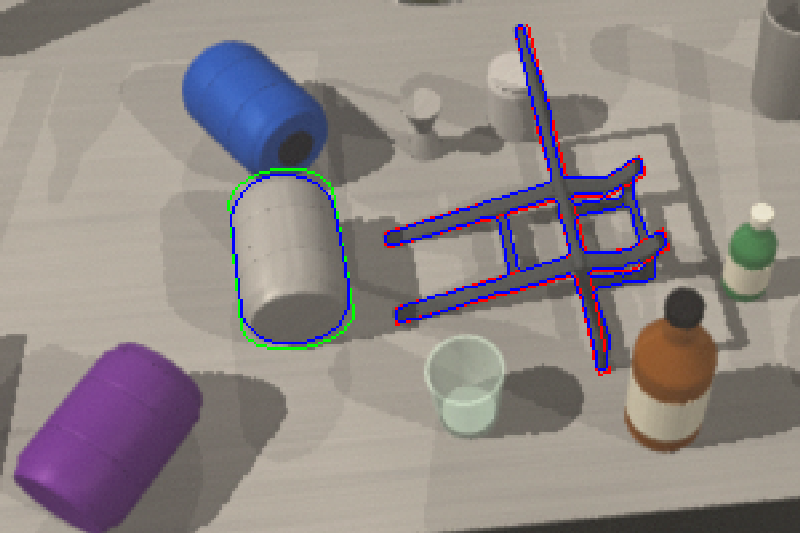

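View pics/fit1.png

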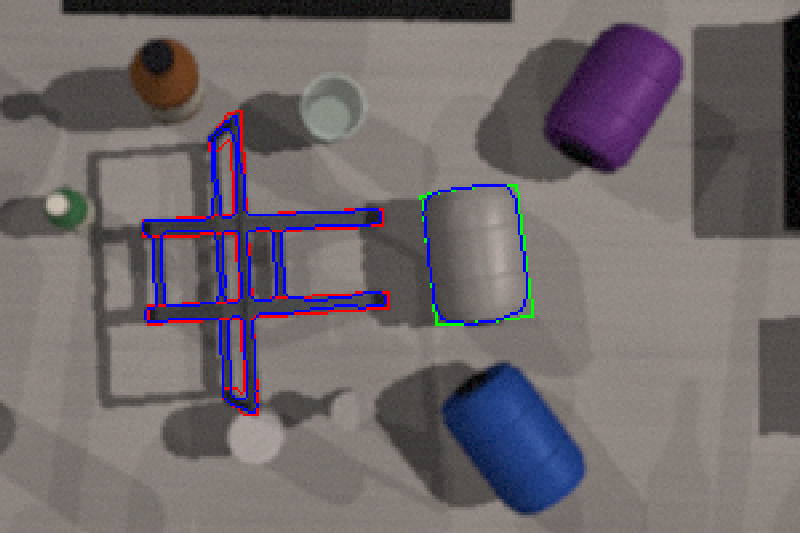

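```bash
cat > run3.py <<'E'
from fit import *
import pickle,sys
ps,ks,ss=pickle.load(open('d.pkl','rb'))
def kp(v,z=55):
    x,y,yaw,ch,r=v;u=np.array([np.cos(yaw),np.sin(yaw),0]);ax=np.array([-u[1],u[0],0]);w=np.array([0,0,1.])
    t=np.linspace(0,2*np.pi,40,endpoint=False)
    return [np.array([x,y,z])+s*l*ax+q*(np.cos(a)*u+np.sin(a)*w) for s in(-1,1) for l,q in((75-ch,r),(75,r-ch)) for a in t]
def f(p,v):
    im=np.zeros((400,640),np.uint8);hull(p,kp(v),im);return im
st=np.array([5,5,.08,3,1])
s=np.load('s.npy')
for sub in (ks,ks[:1],ks[1:]):
    for y0 in (1.66,1.74):
        k,q=fit(f,[550,-170,y0,4,55],sub,st);c,sn=np.cos(s[2]),np.sin(s[2]);d=k[:2]-s[:2]
        print(np.round(k,3),q/len(sub),'rel',c*d[0]+sn*d[1],-sn*d[0]+c*d[1],k[2]-s[2])
E
python3 run3.py
```

```text
[ 552.407 -170.619    1.692    9.63    52.811] -0.968576405805561 rel -298.9995266177382 2.574796382943365 0.04521515583429392
[ 552.79  -170.435    1.706   10.765   53.454] -0.97158446829152 rel -298.8456128713085 2.17907118384381 0.05879756294844651
[ 551.952 -171.038    1.715    9.187   53.659] -0.9795150501672241 rel -299.38312847114514 3.0602084890611927 0.06753372250340561
[ 551.642 -170.964    1.714   10.276   53.983] -0.9778242677824268 rel -299.28522485219645 3.3637494803568053 0.06676014256450236
[ 553.2   -169.579    1.698   11.026   52.863] -0.9771332961517011 rel -298.0227946105452 1.7049440021816906 0.05125789956488824
[ 552.92  -169.496    1.708   10.495   52.951] -0.9732888146911519 rel -297.9187951237215 1.9775510889393466 0.061327980137599214
```

```bash
cat > mv.py <<'E'
from h import *
S=np.load('s.npy')
def st2w(P):
    c,s=np.cos(S[2]),np.sin(S[2]);return np.array([S[0]+c*P[0]-s*P[1],S[1]+s*P[0]+c*P[1],P[2]])
def w2st(P):
    c,s=np.cos(S[2]),np.sin(S[2]);d=np.array(P[:2])-S[:2];return np.array([c*d[0]+s*d[1],-s*d[0]+c*d[1],P[2]])
def Rt(tilt,dyaw=0):
    a=S[2]+dyaw;u=np.array([np.cos(a),np.sin(a),0]);v=np.array([-np.sin(a),np.cos(a),0]);k=np.array([0,0,1.])
    t=np.radians(tilt);y=u*np.sin(t)-k*np.cos(t);z=-v;return np.stack([np.cross(y,z),y,z],1)
def pathz(x):
    if x<-207:return 55
    if x<-13.9:return .2605*(x+200)+56.8
    return 52+np.sqrt(55**2-x*x)
def to(P,tilt,dyaw=0):
    s=manip.read_state();R0=R.from_euler('xyz',s['eef_rot']);
    sh=R0.inv().apply(st2w(P)-s['eef_pos']);rv=(R0.inv()*R.from_matrix(Rt(tilt,dyaw))).as_rotvec(degrees=True)
    print('target',np.round(st2w(P),1),'shift',np.round(sh,1),'rv',np.round(rv,2))
def push(cx,tilt=30,dyaw=0,y=0,t=8):
    a=np.radians(tilt);n=np.array([np.cos(a),0,np.sin(a)]);d=np.array([np.sin(a),0,-np.cos(a)])
    P=np.array([cx,y,pathz(cx)])-63*n-(22-t)*d;to(P,tilt,dyaw)
def now():
    s=manip.read_state();print(round(s['clock'],2),'st',np.round(w2st(s['eef_pos']),1),'F',np.round(s['wrist_force'],1),np.round(s['joints'],2))
    M=R.from_euler('xyz',s['eef_rot']).as_matrix();print('axis',np.round(M.T@[np.cos(S[2]),np.sin(S[2]),0],3))
E
python3 - <<'E'
from mv import *
now(); to([-400,0,320],0); to([-450,0,250],30); push(-310)
E
```

```text
1.75 st [401.5 287.4 227.4] F [ 0.4 -0.2 -0.3] [ 1.1   0.3   1.52  0.    1.32 -0.07]
axis [-0.46  -0.     0.888]
target [ 562.7 -271.1  320. ] shift [ 623.9  -92.6 -579.5] rv [ 0.   62.61 -0.  ]
target [ 566.5 -321.   250. ] shift [ 646.9  -22.6 -623.9] rv [16.38 61.12 26.93]
target [ 560.5 -242.8   35.6] shift [ 610.8  191.8 -554.2] rv [16.38 61.12 26.93]
```

```bash
python3 -m jog '[0,-40,0,0,0,0, 0,-80,0,0,0,0, 25,-95,-25,0,7,0, 55,-95,-50,0,14,0, 85,-95,-78,0,21,0, 115,-95,-106,0,28,0, 144,-95,-133,0,35,0, 172,-95,-160,0,42,0, 200,-95,-186,0,49,0, 228,-95,-212,0,56,0]' 94
python3 - <<'E'
from mv import *
now(); to([-400,0,320],0); to([-450,0,250],30); push(-310)
E
```

```text
clock: 2.58
eef_pos: [342.2, 220.1, 322.7]
eef_rot: [-1.57, 0.0, -1.385]
wrist_force: [0.7, 1.0, 0.4]
finger_gap: 94.0
2.58 st [106.6 182.4 322.7] F [0.7 1.  0.4] [ 0.48 -0.09  1.73 -0.    1.5   0.3 ]
axis [-0.994  0.     0.109]
target [ 562.7 -271.1  320. ] shift [523.5   2.7 125.9] rv [-0.04  6.28 -0.01]
target [ 566.5 -321.   250. ] shift [573.2  72.7 120.4] rv [ 1.6   6.15 29.96]
target [ 560.5 -242.8   35.6] shift [495.3 287.1 128.8] rv [ 1.6   6.15 29.96]
```

```bash
python3 -m jog '[40,3,10,0,6,0, 80,3,20,0,6,0, 120,3,30,0,6,0, 160,3,40,0,6,0, 200,3,50,0,6,0, 240,3,60,0,6,0, 280,3,70,0,6,0, 320,3,80,0,6,0, 360,3,90,0,6,0, 400,3,100,0,6,0]'
python3 - <<'E'
from mv import *
now(); to([-450,0,250],30); push(-310)
E
```

```text
clock: 3.42
eef_pos: [516.8, -153.9, 319.5]
eef_rot: [-1.571, -0.0, -1.484]
wrist_force: [2.1, 1.1, 0.8]
finger_gap: 94.2
3.42 st [-279.6   36.8  319.5] F [2.1 1.1 0.8] [-0.36  0.22  1.41  0.    1.51 -0.44]
axis [-1.   -0.    0.01]
target [ 566.5 -321.   250. ] shift [170.7  69.5  35.1] rv [ 0.14  0.59 30.  ]
target [ 560.5 -242.8   35.6] shift [ 92.3 283.9  35.8] rv [ 0.14  0.59 30.  ]
```

```bash
python3 -m jog '[40,0,10,0,0.6,0, 80,0,20,0,0.6,6, 120,10,30,0,0.6,12, 150,30,35,0,0.6,18, 171,50,35,0,0.6,24, 171,70,35,0.1,0.6,30, 171,70,35,0.1,0.6,30, 171,70,35,0.1,0.6,30]'
python3 - <<'E'
from mv import *
now(); push(-315);push(-310)
p=manip.camera('scene');save(p,'s1');p=manip.camera('wrist');save(p,'w1')
E
```

```text
clock: 4.08
eef_pos: [565.7, -319.7, 247.5]
eef_rot: [-1.575, 0.524, -1.498]
wrist_force: [0.7, 0.5, -0.1]
finger_gap: 94.0
4.08 st [-448.6    0.7  247.5] F [ 0.7  0.5 -0.1] [-0.71  0.73  0.92  0.38  1.86 -0.74]
axis [-0.866  0.5   -0.001]
target [ 560.9 -247.8   35.6] shift [ 43.6 219.5   1.4] rv [ 0.16 -0.16 -0.03]
target [ 560.5 -242.8   35.6] shift [ 39.3 222.    1.4] rv [ 0.16 -0.16 -0.03]
```

View pics/s1.png

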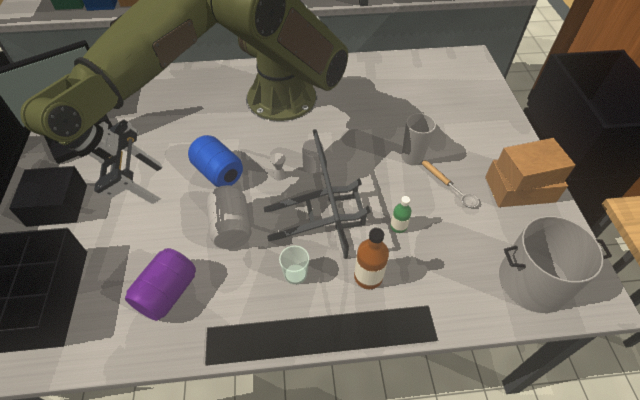

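View pics/w1.png

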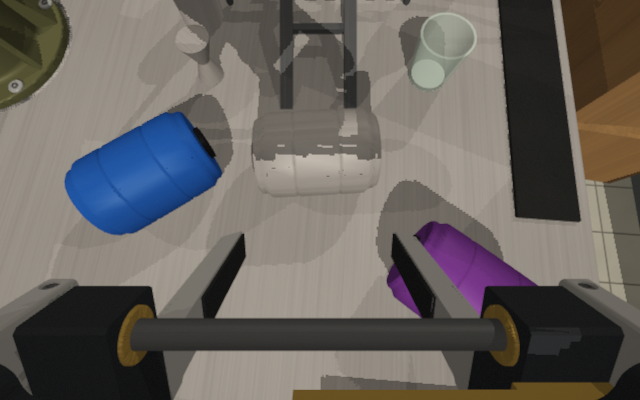

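Run:
```python
from mv import *
import pickle
from fit import *
ps,ks,ss=pickle.load(open('d.pkl','rb'))
p=ps[1]
hsv=cv2.cvtColor(p['img'],cv2.COLOR_RGB2HSV)
for n,(lo,hi),g in [('blue',(100,125),(413,275)),('purple',(130,165),(449,147))]:
    m=cv2.inRange(hsv,(lo,100,40),(hi,255,255));q,l,s_,c=cv2.connectedComponentsWithStats(m);i=1+np.argmax(s_[1:,4]);pts=np.argwhere(l==i)[:,::-1]
    r=cv2.minAreaRect(pts.astype(np.float32));b=cv2.boxPoints(r)
    print(n,s_[i,4],[np.round(w2st(at_z(p,x,55))[:2]) for x in b])
```

```text
blue 1787 [array([-238.,  178.]), array([-329.,  120.]), array([-421.,  262.]), array([-330.,  320.])]
purple 1683 [array([-379., -136.]), array([-486., -276.]), array([-572., -210.]), array([-464.,  -71.])]
```

Run:
```python
from mv import *
push(-315,0,t=20)
```

```text
target [ 561.  -249.2   57. ] shift [ 36.3 203.4  -0.5] rv [ -0.04   0.1  -29.74]
```

```bash
python3 -m jog '[5,25,0,0,0,-4, 10,50,0,0,0,-8, 15,75,0,0,0,-12, 20,100,0,0,0,-16, 25,125,0,0,0,-20, 30,150,0,0,0,-24, 33,175,0,0,0,-28, 36,192,0,0,0,-30, 36,203,-1,0,0.1,-30, 36,203,-1,0,0.1,-30]'
python3 - <<'E'
from mv import *
now(); push(-299,0,t=20)
for n in('top','wrist'):
  p=manip.camera(n);save(p,n+'2')
E
```

```text
clock: 5.02
eef_pos: [559.9, -247.0, 56.4]
eef_rot: [-1.571, -0.0, -1.493]
wrist_force: [0.4, 1.2, 0.6]
finger_gap: 93.9
5.02 st [-375.7    0.9   56.4] F [0.4 1.2 0.6] [-0.48  0.62  1.48 -0.    1.04 -0.55]
axis [-1.    -0.     0.002]
target [ 559.8 -233.2   57. ] shift [-13.7  -0.6   0.9] rv [0.04 0.1  0.  ]
```

View pics/top2.png

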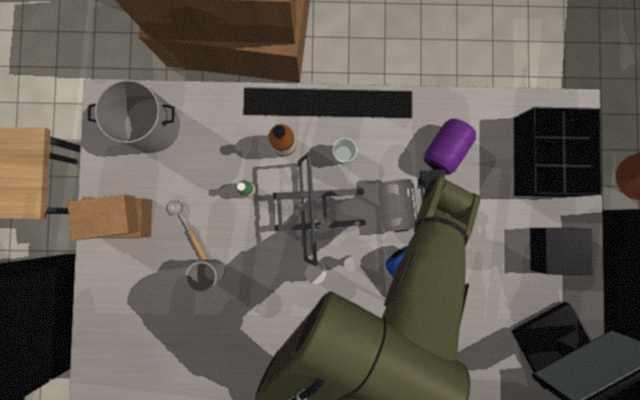

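View pics/wrist2.png

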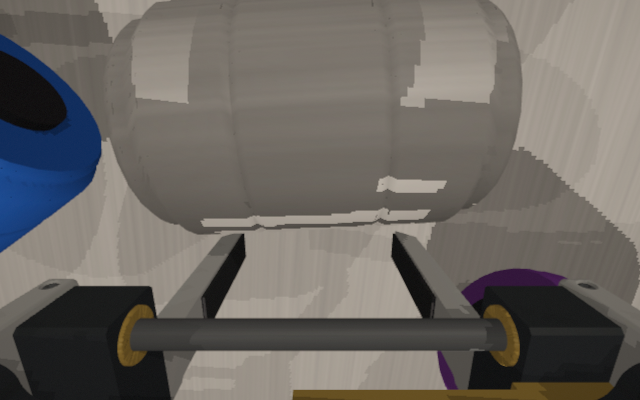

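```bash
python3 -m jog '[-3,0,0,0,0.5,0, -6,0,0,0,1,0, -9,0,0,0,1.5,0, -12,0,0,0,1.5,0, -15,0,0,0,1.5,0, -18,0,0.2,0,1.5,0, -21,0,0.3,0,1.5,0, -24,0,0.4,0,1.5,0, -27,0,0.5,0,1.5,0, -30,0,0.5,0,1.5,0]'; python3 -m jog '[-3,0,0,0,0,0, -6,0,0,0,0,0, -9,0,0,0,0,0, -12,0,0,0,0,0, -15,0,0,0,0,0, -18,0,0,0,0,0, -21,0,0,0,0,0, -24,0,0,0,0,0, -27,0,0,0,0,0, -30,0,0,0,0,0]';  python3 - <<'E'
from mv import *
now()
for n in('top','wrist'):
  p=manip.camera(n);save(p,n+'3')
a=cv2.imread('pics/top3.png')[110:310,220:520];cv2.imwrite('pics/top3c.png',cv2.resize(a,(800,533),interpolation=cv2.INTER_CUBIC))
E
```

```text
clock: 5.95
eef_pos: [557.7, -218.7, 55.6]
eef_rot: [-1.572, -0.0, -1.522]
wrist_force: [-0.1, -1.1, -0.0]
finger_gap: 94.1
clock: 6.78
eef_pos: [556.3, -188.8, 55.7]
eef_rot: [-1.572, -0.0, -1.522]
wrist_force: [-0.1, -0.7, 0.6]
finger_gap: 94.0
6.78 st [-3.174e+02  1.000e-01  5.570e+01] F [-0.1 -0.7  0.6] [-0.39  0.57  1.56 -0.    1.01 -0.44]
axis [-1.    -0.    -0.028]
```

View pics/top3c.png

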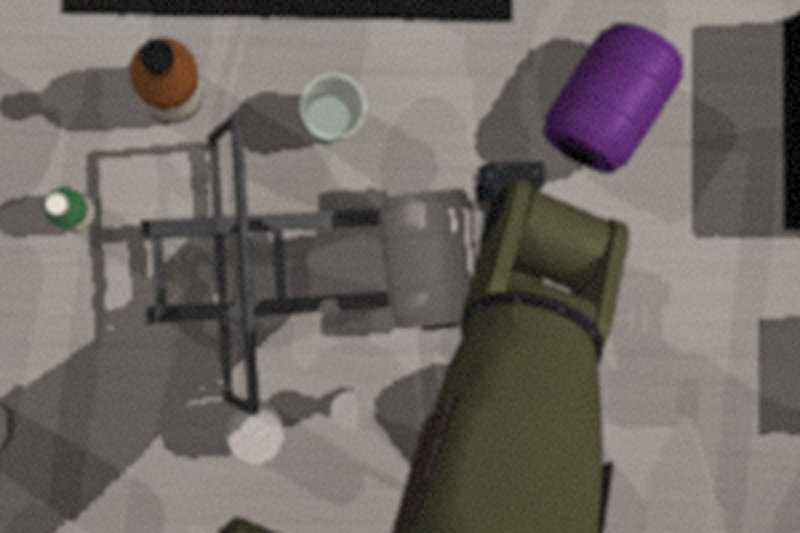

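View pics/wrist3.png

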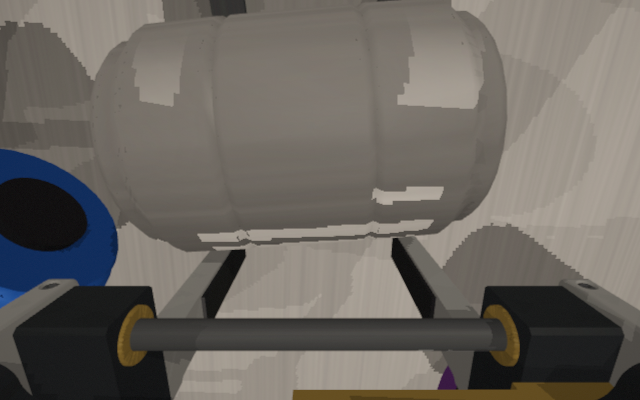

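```bash
cat > kegfit.py <<'E'
from fit import *
from mv import w2st,S,pathz
def shape(v,z):
    x,y,yaw=v;u=np.array([np.cos(yaw),np.sin(yaw),0]);ax=np.array([-u[1],u[0],0]);w=np.array([0,0,1.])
    t=np.linspace(0,2*np.pi,40,endpoint=False)
    return [np.array([x,y,z])+s*l*ax+q*(np.cos(a)*u+np.sin(a)*w) for s in(-1,1) for l,q in((65,53.7),(75,44)) for a in t]
def est(guess,vis=True,cams=('scene','top'),tag=None):
    ms=[]
    for n in cams:
        p=manip.camera(n);g=proj(p,[*guess[:2],pathz(w2st([*guess[:2],0])[0])])
        d=[k for k in manip.masks_of('keg',p) if np.hypot(*(np.array(k['xy'])-g))<25]
        if d: ms.append((p,d[0]['pixels'],n))
        else: print('no keg',n)
        if tag and d:
            im=p['img'][:,:,::-1].copy();cs,_=cv2.findContours(d[0]['pixels'].astype(np.uint8),0,1);cv2.drawContours(im,cs,-1,(0,0,255),1);g=np.round(g).astype(int)
            cv2.imwrite(f'pics/{tag}_{n}.png',cv2.resize(im[max(g[1]-60,0):g[1]+60,g[0]-90:g[0]+90],(720,480),interpolation=cv2.INTER_NEAREST))
    for sub in [ms]+[[m] for m in ms]:
        def cost(v):
            z=pathz(w2st([v[0],v[1],0])[0]);c=0
            for p,m,n in sub:
                im=np.zeros((400,640),np.uint8);hull(p,shape(v,z),im);c-=iou(im.astype(bool),m)
            return c
        best=None
        for y0 in(-.06,.06):
            x0=np.array([*guess[:2],S[2]+y0]);st=np.array([8,8,.08])
            r=minimize(lambda u:cost(u*st),x0/st,method='Nelder-Mead',options=dict(initial_simplex=[x0/st]+[x0/st+e for e in np.eye(3)],xatol=.01,fatol=1e-4))
            if best is None or r.fun<best.fun: best=r
        k=best.x*st;q=w2st([k[0],k[1],0]);print([m[2] for m in sub],'rel x %.1f y %.1f yaw %.3f'%(q[0],q[1],k[2]-S[2]),'iou',round(-best.fun/len(sub),3))
E
python3 - <<'E'
from kegfit import *
from mv import st2w
est(st2w([-252,3,0]),tag='k3')
E
```

```text
['scene', 'top'] rel x -242.5 y 4.9 yaw 0.051 iou 0.93
['scene'] rel x -243.1 y 5.2 yaw 0.040 iou 0.966
['top'] rel x -240.3 y 4.8 yaw 0.053 iou 0.909
```

View pics/k3_scene.png

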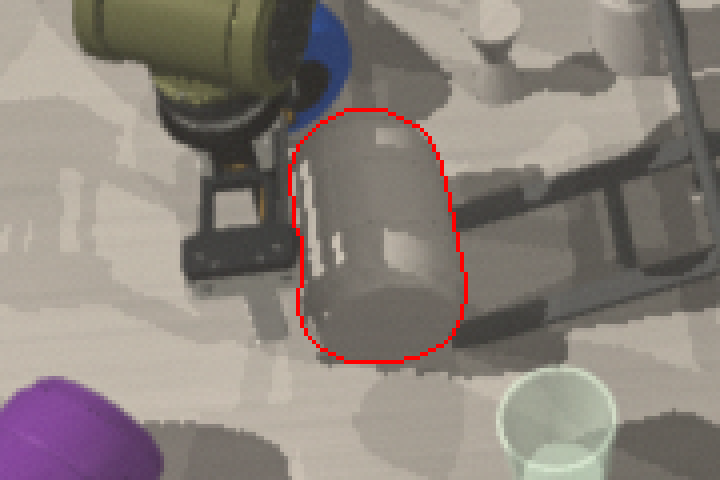

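View pics/k3_top.png

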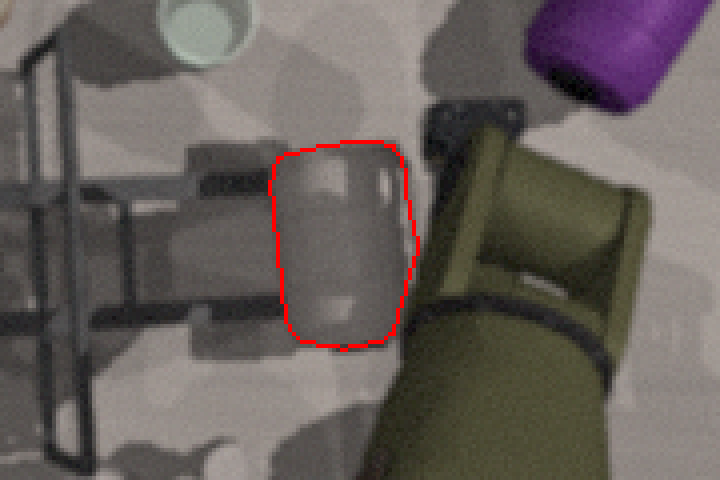

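```bash
python3 -m jog '[-2,0,0,0,0,0, -4,0,0,0,0,0, -6,0,0,0,0,0, -8,0,0,0,0,0, -10,0,0,0,0,0, -12,0,0,0,0,0, -14,0,0,0,0,0, -16,0,0,0,0,0, -18,0,0,0,0,0, -20,0,0,0,0,0]';python3 -m jog '[-2,0,0,0,0,0, -4,0,0,0,0,0, -6,0,0,0,0,0, -8,0,0,0,0,0, -10,0,0,0,0,0, -12,0,0,0,0,0, -14,0,0,0,0,0, -16,0,0,0,0,0, -18,0,0,0,0,0, -20,0,0,0,0,0]';  python3 - <<'E'
from kegfit import *
from mv import st2w,now
now()
est(st2w([-212,5,0]),tag='k4')
p=manip.camera('wrist');save(p,'w4')
E
```

```text
clock: 7.92
eef_pos: [555.3, -168.9, 55.7]
eef_rot: [-1.572, -0.0, -1.522]
wrist_force: [0.2, -0.4, 1.2]
finger_gap: 94.3
clock: 8.75
eef_pos: [554.4, -149.2, 55.8]
eef_rot: [-1.572, -0.0, -1.522]
wrist_force: [-0.6, -1.8, 1.8]
finger_gap: 93.9
8.75 st [-277.8   -1.    55.8] F [-0.6 -1.8  1.8] [-0.33  0.55  1.6  -0.    0.99 -0.37]
axis [-1.    -0.    -0.027]
['scene', 'top'] rel x -207.4 y 7.0 yaw 0.015 iou 0.889
['scene'] rel x -207.9 y 7.1 yaw 0.022 iou 0.941
['top'] rel x -206.8 y 7.3 yaw 0.009 iou 0.837
```

View pics/k4_scene.png

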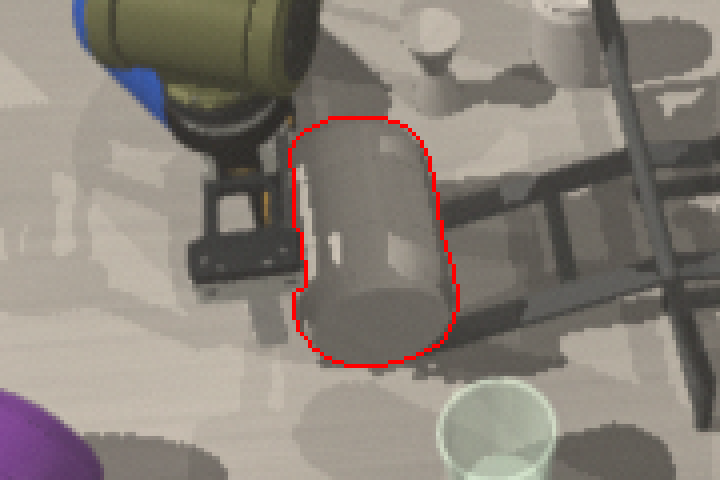

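View pics/w4.png

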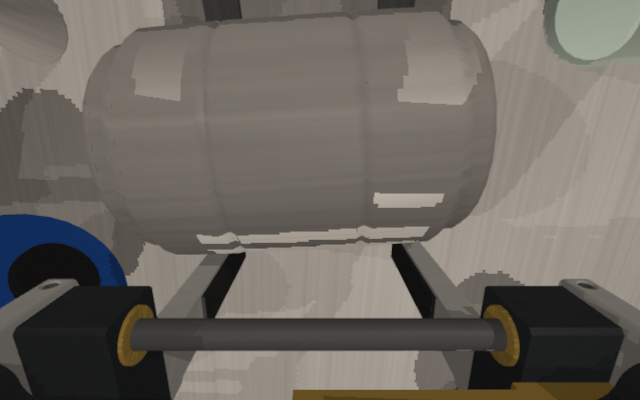

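Run:
```python
from mv import *
push(-212,0,-.055,y=1,t=20)
push(-185,6,-.055,y=1,t=18)
push(-155,14,-.055,y=0,t=14)
```

```text
target [ 552.2 -146.6   57. ] shift [-2.6 -1.4 -2.1] rv [ 0.09  1.57 -0.01]
target [ 550.1 -119.7   58.1] shift [-29.5  -2.5  -2.8] rv [0.17 1.56 5.99]
target [548.8 -89.7  61. ] shift [-59.6  -5.5  -2.7] rv [ 0.28  1.55 13.99]
```

```bash
python3 -m jog '[-3,-1,-2,0,0.8,0, -6,-1.5,-2,0.1,1.6,0.5, -9,-1.5,-2,0.1,1.6,1, -12,-2,-2,0.1,1.6,2, -15,-2,-2,0.1,1.6,3, -18,-2,-2.5,0.1,1.6,4, -21,-2,-2.5,0.1,1.6,5, -24,-2.5,-2.5,0.1,1.6,6, -27,-2.5,-2.5,0.2,1.6,6, -30,-2.5,-3,0.2,1.6,6]';  python3 - <<'E'
from kegfit import *
from mv import st2w,now,push
now()
push(-155,14,-.055,y=0,t=14)
est(st2w([-185,5,0]),tag='k5')
E
```

```text
clock: 9.83
eef_pos: [550.6, -120.4, 59.1]
eef_rot: [-1.568, 0.103, -1.552]
wrist_force: [0.6, -8.1, 4.6]
finger_gap: 94.2
9.83 st [-248.8    0.6   59.1] F [ 0.6 -8.1  4.6] [-0.32  0.54  1.62  0.11  1.02 -0.4 ]
axis [-0.993  0.102 -0.057]
target [548.8 -89.7  61. ] shift [-30.8   1.2  -1.2] rv [-0.2  -0.1   8.11]
['scene', 'top'] rel x -181.4 y 5.0 yaw -0.041 iou 0.955
['scene'] rel x -181.9 y 7.7 yaw -0.034 iou 0.957
['top'] rel x -180.8 y 4.4 yaw -0.050 iou 0.964
```

View pics/k5_scene.png

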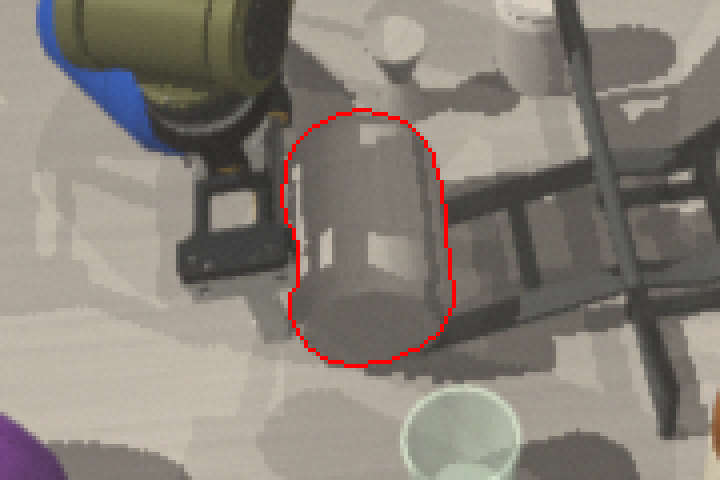

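View pics/k5_top.png

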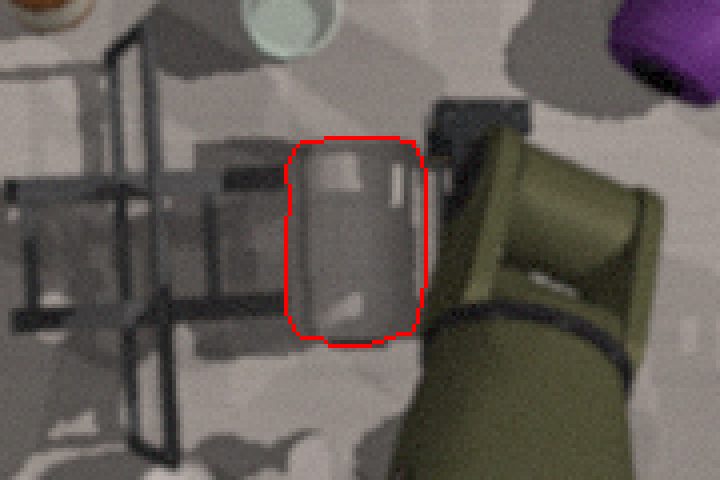

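```bash
python3 -m jog '[-3,0,0,0,0,1, -6,0,0,0,0,2, -9,0,0,0,0,3, -12,0,0,0,0,4, -15,0.5,-0.5,0,0,5, -18,0.5,-0.5,0,0,6, -21,0.5,-0.5,0,0,7, -24,1,-1,-0.2,-0.1,8, -27,1,-1,-0.2,-0.1,8, -30,1,-1,-0.2,-0.1,8]';  python3 - <<'E'
from kegfit import *
from mv import st2w,now,push
now()
push(-125,21,-.055,y=-1,t=12)
est(st2w([-152,4,0]))
E
```

```text
clock: 10.87
eef_pos: [548.5, -89.9, 60.6]
eef_rot: [-1.573, 0.244, -1.55]
wrist_force: [0.3, -5.4, 3.4]
finger_gap: 94.0
10.87 st [-218.3    0.4   60.6] F [ 0.3 -5.4  3.4] [-0.33  0.54  1.62  0.26  1.08 -0.48]
axis [-0.969  0.241 -0.055]
target [547.5 -59.1  63.1] shift [-30.6   5.1  -0.3] rv [ 0.1  -0.02  7.05]
['scene', 'top'] rel x -152.1 y 3.1 yaw -0.042 iou 0.963
['scene'] rel x -153.2 y 4.4 yaw -0.058 iou 0.97
['top'] rel x -150.9 y 2.9 yaw -0.029 iou 0.975
```

```bash
python3 -m jog '[-3,0.5,0,0,0,1, -6,1,0,0,0,2, -9,1.5,0,0,0,3, -12,2,0,0,0,4, -15,2.5,0,0,0,5, -18,3,0,0,0,6, -21,3.5,0,0,0,7, -24,4,0,0.1,0,7, -27,4.5,0,0.1,0,7, -30,5,0,0.1,0,7]';  python3 - <<'E'
from kegfit import *
from mv import st2w,now,push
now()
push(-95,28,-.03,y=-1,t=9)
push(-95,28,-.04,y=-1,t=9)
est(st2w([-122,2,0]),tag='k6')
E
```

```text
clock: 11.9
eef_pos: [547.6, -58.8, 62.7]
eef_rot: [-1.572, 0.366, -1.549]
wrist_force: [-0.4, -3.9, 0.9]
finger_gap: 94.1
11.9 st [-187.1   -1.1   62.7] F [-0.4 -3.9  0.9] [-0.33  0.55  1.62  0.38  1.13 -0.54]
axis [-0.932  0.358 -0.054]
target [545.1 -28.5  66.1] shift [-29.5   7.7  -1.8] rv [-0.51 -1.27  7.01]
target [545.1 -28.5  66.1] shift [-29.5   7.7  -1.8] rv [-0.28 -0.75  7.01]
['scene', 'top'] rel x -122.9 y 0.3 yaw -0.062 iou 0.961
['scene'] rel x -123.6 y 2.0 yaw -0.051 iou 0.967
['top'] rel x -121.1 y 0.3 yaw -0.044 iou 0.978
```

View pics/k6_scene.png

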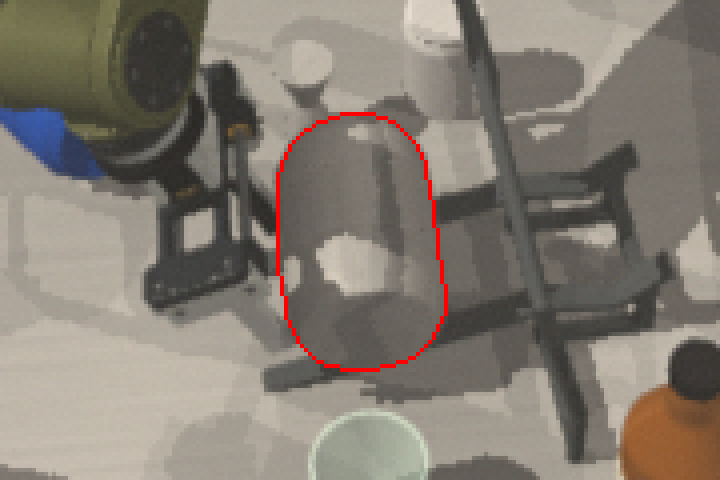

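View pics/k6_top.png

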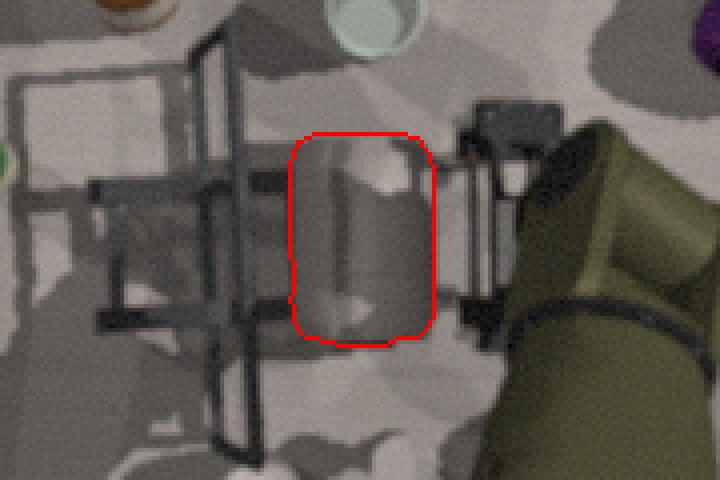

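```bash
python3 - <<'E'
from mv import *
push(-95,28,-.01,y=-1,t=9)
E
python3 -m jog '[-3,0.7,0,0,-0.3,1, -6,1.5,0,-0.1,-0.6,2, -9,2.3,0,-0.2,-0.9,3, -12,3,0,-0.4,-1.2,4, -15,3.8,-0.5,-0.5,-1.5,5, -18,4.6,-0.5,-0.7,-1.8,6, -21,5.4,-1,-0.9,-2.1,7, -24,6.2,-1.3,-0.9,-2.3,7, -27,7,-1.5,-0.9,-2.3,7, -29.5,7.7,-1.8,-0.9,-2.3,7]';  python3 - <<'E'
from kegfit import *
from mv import st2w,now,push
now()
push(-65,30,0,y=-1,t=8)
est(st2w([-92,2,0]),tag='k7')
E
```

```text
target [545.1 -28.5  66.1] shift [-29.4   7.5  -1.6] rv [-0.95 -2.29  6.97]
clock: 12.93
eef_pos: [545.1, -28.5, 66.1]
eef_rot: [-1.569, 0.488, -1.505]
wrist_force: [0.5, -4.2, -0.2]
finger_gap: 94.0
12.93 st [-156.7   -0.9   66.1] F [ 0.5 -4.2 -0.2] [-0.32  0.57  1.62  0.49  1.19 -0.62]
axis [-0.883  0.469 -0.011]
target [542.8   1.6  72.6] shift [-29.7   8.4  -0.2] rv [-0.36 -0.5   2.01]
['scene', 'top'] rel x -92.1 y 1.9 yaw -0.021 iou 0.962
['scene'] rel x -92.6 y 2.6 yaw 0.007 iou 0.972
['top'] rel x -92.0 y 2.0 yaw -0.060 iou 0.96
```

View pics/k7_top.png

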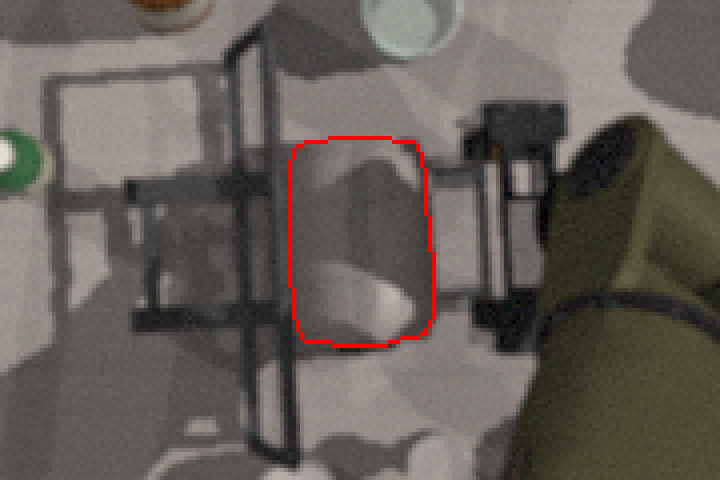

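```bash
python3 -m jog '[-3,0.8,0,0,0,0.2, -6,1.7,0,0,0,0.4, -9,2.5,0,0,0,0.6, -12,3.4,0,0,0,0.8, -15,4.2,0,0,0,1, -18,5.1,0,0,0,1.2, -21,6,0,0,0,1.4, -24,6.8,0,0,0,1.6, -27,7.6,0,0,0,1.8, -29.7,8.4,0,0,0,2]';  python3 - <<'E'
from kegfit import *
from mv import st2w,now,push
now()
push(-40,30,-.01,y=-1,t=8)
est(st2w([-62,2,0]),tag='k8')
p=manip.camera('scene');save(p,'s8');p=manip.camera('wrist');save(p,'w8')
E
```

```text
clock: 13.97
eef_pos: [543.1, 1.6, 72.7]
eef_rot: [-1.569, 0.524, -1.505]
wrist_force: [-0.2, -2.8, 0.4]
finger_gap: 94.2
13.97 st [-126.6   -1.3   72.7] F [-0.2 -2.8  0.4] [-0.28  0.55  1.64  0.53  1.2  -0.61]
axis [-0.866  0.5   -0.011]
target [540.9  26.5  79.1] shift [-24.9   7.   -0.5] rv [-0.09  0.   -0.02]
['scene', 'top'] rel x -62.7 y 0.8 yaw -0.031 iou 0.859
['scene'] rel x -65.0 y 2.4 yaw -0.041 iou 0.891
['top'] rel x -61.4 y 0.5 yaw -0.007 iou 0.856
```

View pics/s8.png

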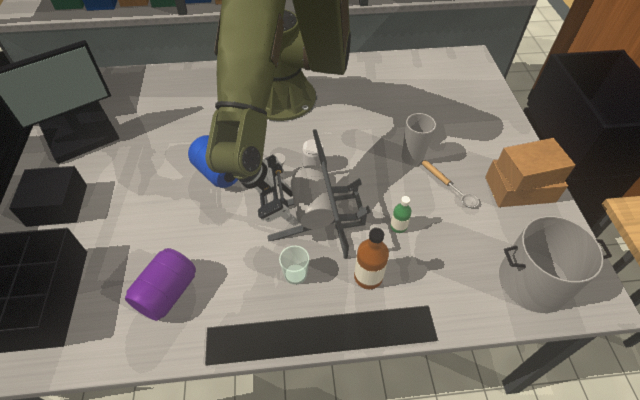

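View pics/w8.png

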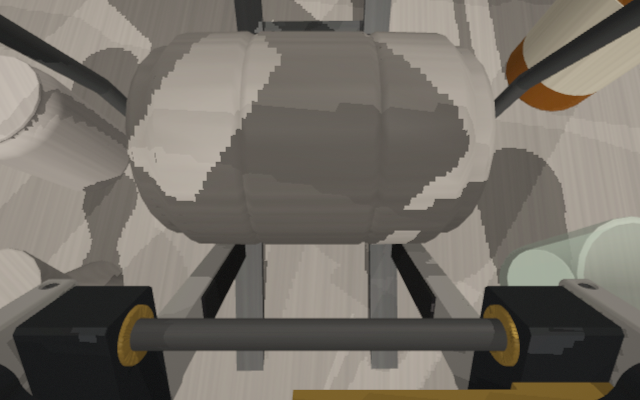

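View pics/k8_top.png

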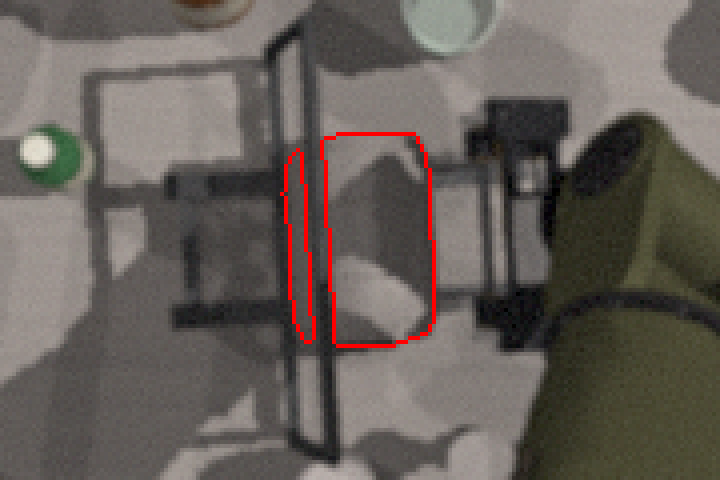

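```bash
python3 -m jog '[-2.5,0.7,0,0,0,0, -5,1.4,0,0,0.1,0, -7.5,2.1,0,0,0.2,0, -10,2.8,0,0,0.2,0, -12.5,3.5,0,0,0.2,0, -15,4.2,0,0,0.2,0, -17.5,4.9,0,0,0.2,0, -20,5.6,0,0,0.2,0, -22.5,6.3,0,0,0.2,0, -25,7,0,0,0.2,0]';  python3 - <<'E'
from kegfit import *
from mv import st2w,now,push
now()
push(-18,30,-.005,y=-1,t=8)
p=manip.camera('scene');save(p,'s9');p=manip.camera('wrist');save(p,'w9')
E
```

```text
clock: 15.1
eef_pos: [541.5, 26.6, 79.1]
eef_rot: [-1.571, 0.524, -1.509]
wrist_force: [0.0, -2.3, 0.4]
finger_gap: 93.6
15.1 st [-101.5   -1.5   79.1] F [ 0.  -2.3  0.4] [-0.24  0.53  1.66  0.54  1.18 -0.57]
axis [-0.866  0.5   -0.014]
target [539.3  48.5  84.8] shift [-21.9   6.   -0.9] rv [-0.24 -0.45  0.  ]
```

View pics/w9.png

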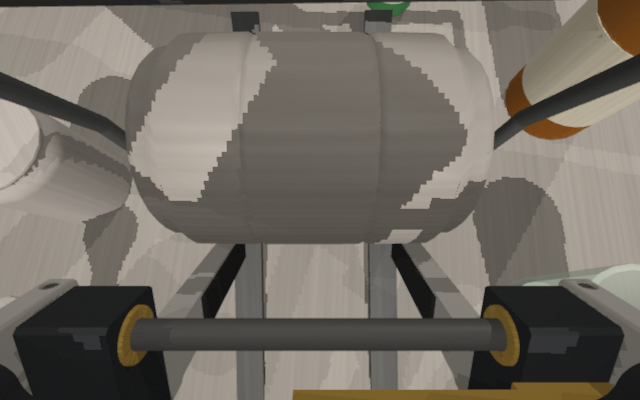

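```bash
python3 -m jog '[-2.2,0.6,0,0,0,0, -4.4,1.2,0,0,-0.1,0, -6.6,1.8,-0.2,-0.1,-0.2,0, -8.8,2.4,-0.3,-0.1,-0.3,0, -11,3,-0.5,-0.2,-0.4,0, -13.2,3.6,-0.6,-0.2,-0.5,0, -15.4,4.2,-0.7,-0.2,-0.5,0, -17.6,4.8,-0.8,-0.3,-0.6,0, -19.8,5.4,-0.9,-0.3,-0.7,0, -22,6,-0.9,-0.3,-0.7,0]';  python3 - <<'E'
from kegfit import *
from mv import st2w,now,push
now()
for c in (-10,-5,0,5,9):push(c,30,0,y=-1,t=8)
p=manip.camera('scene');save(p,'s10');p=manip.camera('wrist');save(p,'w10')
a=cv2.imread('pics/s10.png')[100:280,200:420];cv2.imwrite('pics/s10c.png',cv2.resize(a,(733,600),interpolation=cv2.INTER_CUBIC))
E
```

```text
clock: 16.03
eef_pos: [539.2, 48.5, 84.9]
eef_rot: [-1.569, 0.524, -1.494]
wrist_force: [0.3, -3.8, 0.9]
finger_gap: 93.8
16.03 st [-79.5  -1.   84.9] F [ 0.3 -3.8  0.9] [-0.2   0.52  1.67  0.55  1.18 -0.55]
axis [-0.866  0.5   -0.   ]
target [538.7  56.4  86.7] shift [-7.8  2.4  0. ] rv [-0.08  0.01  0.  ]
target [538.3  61.4  87.4] shift [-12.5   4.3   0. ] rv [-0.08  0.01  0.  ]
target [537.9  66.4  87.6] shift [-16.9   6.6   0. ] rv [-0.08  0.01  0.  ]
target [537.5  71.4  87.4] shift [-21.1   9.3   0. ] rv [-0.08  0.01  0.  ]
target [537.2  75.4  86.9] shift [-24.3  11.7   0. ] rv [-0.08  0.01  0.  ]
```

View pics/s10c.png

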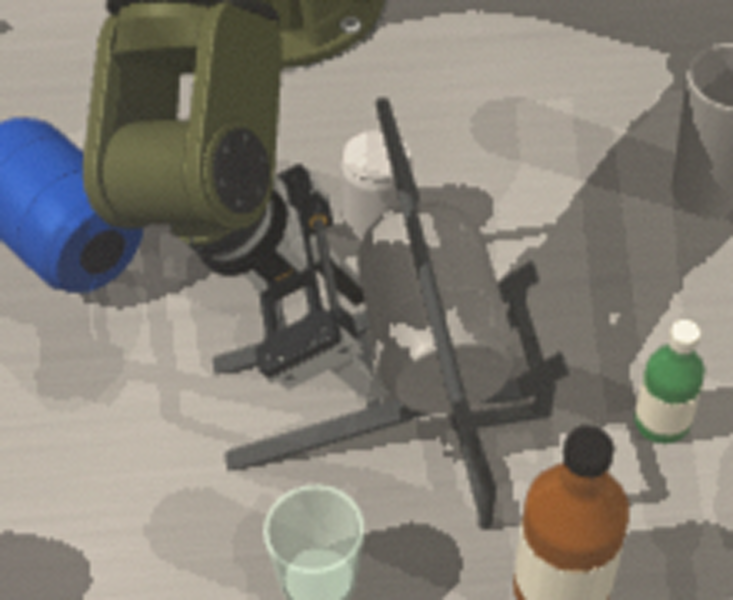

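View pics/w10.png

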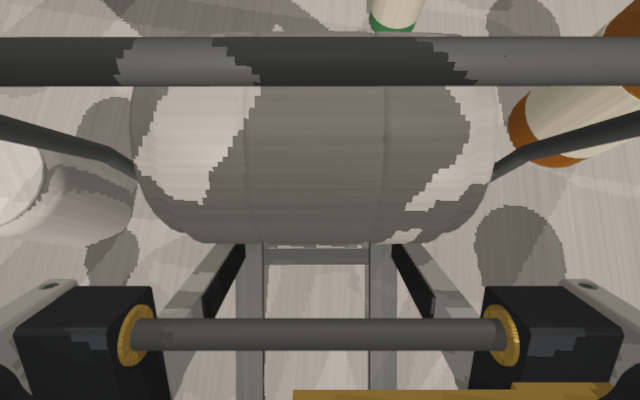

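```bash
python3 -m jog '[-1.8,0.5,0,0,0,0, -3.6,1.1,0,0,0,0, -5.4,1.7,0,0,0,0, -7.2,2.2,0,0,0,0, -9,2.9,0,0,0,0, -10.7,3.6,0,0,0,0, -12.5,4.3,0,0,0,0, -14,5,0,0,0,0, -15.5,5.8,0,0,0,0, -16.9,6.6,0,0,0,0]';  python3 - <<'E'
from kegfit import *
from mv import st2w,now,push
now()
for c in (5,9,12):push(c,30,0,y=-1,t=8)
p=manip.camera('scene');save(p,'s11');p=manip.camera('wrist');save(p,'w11')
E
```

```text
clock: 16.97
eef_pos: [537.9, 66.4, 87.6]
eef_rot: [-1.569, 0.524, -1.494]
wrist_force: [0.7, -0.4, 0.3]
finger_gap: 94.3
16.97 st [-61.5  -1.   87.6] F [ 0.7 -0.4  0.3] [-0.17  0.5   1.68  0.56  1.16 -0.53]
axis [-0.866  0.5   -0.001]
target [537.5  71.4  87.4] shift [-4.2  2.7  0. ] rv [-0.08  0.01 -0.01]
target [537.2  75.4  86.9] shift [-7.4  5.1  0. ] rv [-0.08  0.01 -0.01]
target [537.   78.4  86.3] shift [-9.7  7.1  0. ] rv [-0.08  0.01 -0.01]
```

View pics/w11.png

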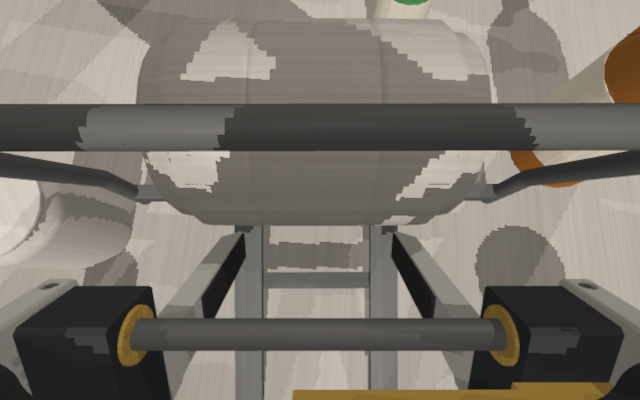

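```bash
python3 -m jog '[0,0,0,0,0,0, 0,0,0,0,0,0, 0,0,0,0,0,0, 0,0,0,0,0,0, 0,0,0,0,0,0, 0,0,0,0,0,0, 0,0,0,0,0,0, 0,0,0,0,0,0, 0,0,0,0,0,0, 0,0,0,0,0,0]';  python3 - <<'E'
from kegfit import *
from mv import st2w,now,push
now()
p=manip.camera('scene');save(p,'s12');p=manip.camera('wrist');save(p,'w12')
a=cv2.imread('pics/s12.png')[100:280,200:420];cv2.imwrite('pics/s12c.png',cv2.resize(a,(733,600),interpolation=cv2.INTER_CUBIC))
E
```

```text
clock: 17.9
eef_pos: [537.9, 66.2, 87.6]
eef_rot: [-1.569, 0.524, -1.495]
wrist_force: [0.7, -0.2, 0.8]
finger_gap: 94.1
17.9 st [-61.8  -1.   87.6] F [ 0.7 -0.2  0.8] [-0.17  0.5   1.67  0.56  1.16 -0.53]
axis [-0.866  0.5   -0.001]
```

View pics/w12.png

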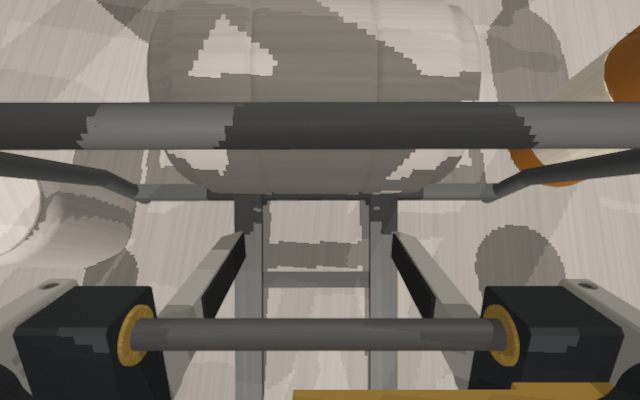

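View pics/s12c.png

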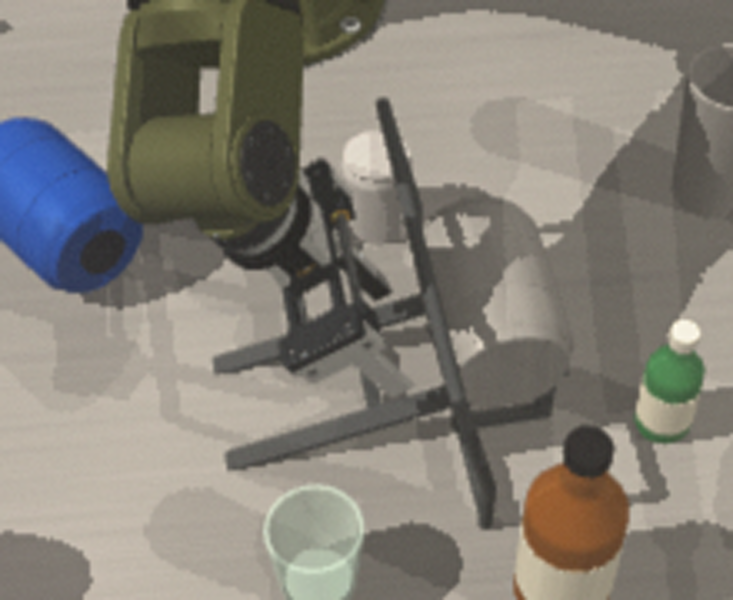

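```bash
python3 -m jog '[3,-3,0,0,0,0, 8,-8,0,0,0,0, 16,-16,0,0,0,0, 26,-28,0,0,0,0, 38,-45,0,0,0,0, 50,-62,0,0,0,0, 62,-80,0,0,0,0, 72,-98,0,0,0,0, 80,-112,0,0,0,0, 80,-112,0,0,0,0]';  python3 - <<'E'
import kegfit as K
from kegfit import *
from mv import st2w,now
now()
K.pathz=lambda x:101
est(st2w([37,0,0]),tag='k13')
p=manip.camera('top');save(p,'t13');
for t in (0,):
    a=cv2.imread('pics/t13.png')[110:310,220:520];cv2.imwrite('pics/t13c.png',cv2.resize(a,(800,533),interpolation=cv2.INTER_CUBIC))
E
```

```text
clock: 18.83
eef_pos: [548.0, -62.0, 146.3]
eef_rot: [-1.566, 0.522, -1.496]
wrist_force: [0.5, 0.2, 0.3]
finger_gap: 94.5
18.83 st [-190.4   -1.3  146.3] F [0.5 0.2 0.3] [-0.38  0.49  1.53  0.47  1.38 -0.61]
axis [-0.867  0.499 -0.003]
['scene', 'top'] rel x 33.1 y 2.1 yaw -0.001 iou 0.909
['scene'] rel x 33.3 y 2.5 yaw 0.007 iou 0.869
['top'] rel x 33.9 y 1.7 yaw -0.024 iou 0.954
```

View pics/t13c.png

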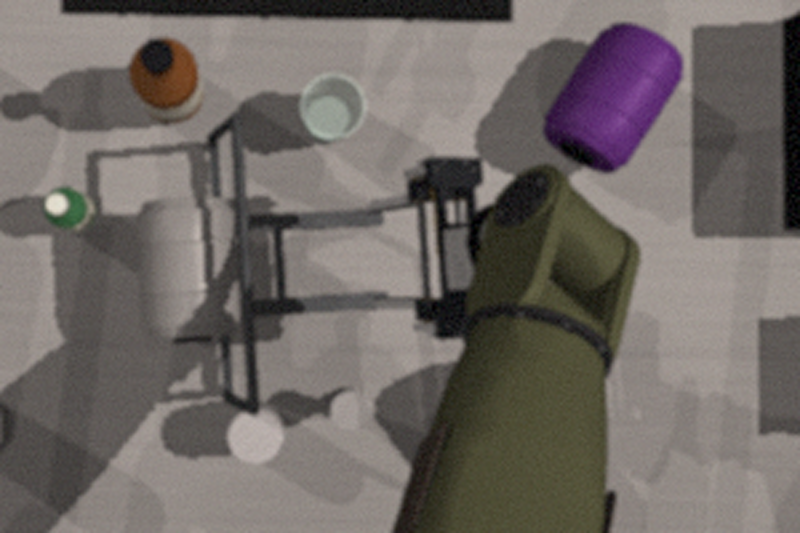

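View pics/k13_scene.png

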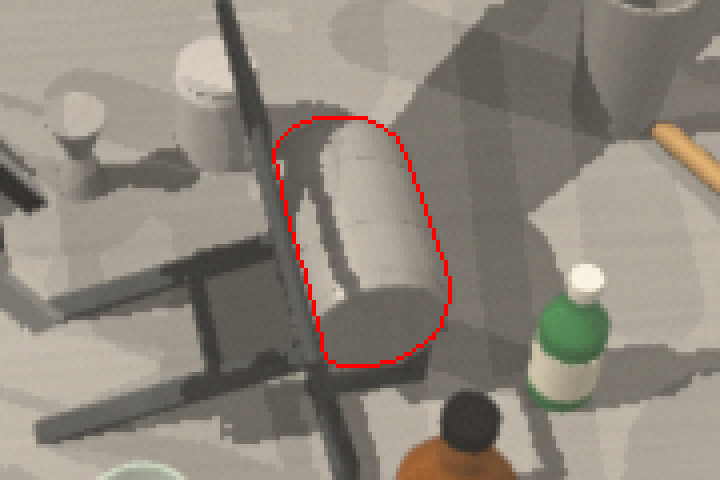

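```bash
python3 -m jog '[0,0,0,0,0,0, 0,0,0,0,0,0, 0,0,0,0,0,0, 0,0,0,0,0,0, 0,0,0,0,0,0, 0,0,0,0,0,0, 0,0,0,0,0,0, 0,0,0,0,0,0]';  python3 - <<'E'
import kegfit as K
from kegfit import *
from mv import st2w
K.pathz=lambda x:101
est(st2w([37,0,0]))
p=manip.camera('top');a=p['img'][170:250,260:320].astype(int);b=cv2.imread('pics/t13.png')[170:250,260:320,::-1].astype(int);print('diff',np.abs(a-b).mean())
print(manip.sign_off())
E
```

```text
clock: 19.75
eef_pos: [547.3, -58.7, 144.6]
eef_rot: [-1.569, 0.524, -1.495]
wrist_force: [-0.1, 0.4, -0.6]
finger_gap: 94.0
['scene', 'top'] rel x 33.2 y 2.0 yaw 0.002 iou 0.923
['scene'] rel x 33.7 y 2.0 yaw 0.004 iou 0.871
['top'] rel x 32.9 y 2.4 yaw -0.008 iou 0.978
diff 2.932361111111111
the job is handed in; nothing more can be done
None
```

The steel keg is lying at rest in the stillage's seat, and I handed the job in at about 20 s of the 58 s allowed. I pushed it from behind with both open fingers. I started upright and tilted to 30 degrees on the ramp so the gripper passed under the hoop. Past the crest, the keg dropped into the seat by itself.

- **Keg position:** it lies about 2 mm off centre and square within about 0.01 rad. Two fits taken about a second apart agree, so it is not moving.
- **Disagreement along the ramp:** the fits place the keg at x ≈ 33 mm, where the seat is at 37 mm. I put this down to the hoop hiding part of the keg in both views, but I could not confirm it.
- **On the counter:** early in the push the keg rolled about 10 mm ahead of the fingers, and its sideways offset grew to 7 mm at the foot. I steered it back to centre on the ramp.
- **Everything else:** the bystanders I could see in the pictures stand where they were. The highest contact force I read was about 9 N, and the gripper touches nothing.

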